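# Make up two sample kits for the chromatographs

## Task

Make up the two kits on the bench. In the wide tray, stand the steel dish in the square bay with the steel beaker standing down inside it, the two handles pointing opposite ways so that they clear each other, and stand the tall slim bottle in the other bay; in the slim tray, stand the vial rack in the longer bay and the squat jar in the shorter one. Everything ends upright, seated flat and let go, and nothing of the stock may be knocked over on the way.

Things in the scene. Friction and masses are not known exactly. Their poses are not given: they have to be found in the camera images.
- wide_tray: Wide low plastic tray, grey floor and white rim, fixed, 174 x 100 mm, two bays side by side along its x. Floor 3 mm thick; walls and divider 4 mm thick, tops 10 mm above the bench. Origin: centre of the underside; x along the long side. Square bay 92 x 92 mm inside, centred at x = -37 mm, y = 0; other bay 70 (x) x 92 mm (y), centred at x = +48 mm, y = 0. Trays may swap places.
- slim_tray: Slim low plastic tray, grey floor and white rim, fixed, 174 x 78 mm, two bays side by side along its x. Floor 3 mm thick; walls and divider 4 mm thick, tops 10 mm above the bench. Origin: centre of the underside; x along the long side. Longer bay 90 (x) x 70 mm (y) inside, centred at x = -38 mm, y = 0; shorter bay 72 (x) x 70 mm (y), centred at x = +47 mm, y = 0.
- dish: Low round open steel dish, outer diameter 62, height 45, wall 2.5, floor 4 mm thick, about 120 g. Origin: centre of the underside, z up. Cranked strap handle, 18 mm wide, points along +x: leaves the wall just under the rim, rises at 36 to 42 mm from the axis to 65 mm height, ends level 62 mm from the axis. Grip the outside of the body across, along y.
- beaker: Narrow tall open steel beaker, outer diameter 40, height 80 mm, about 90 g. Origin: centre of the underside, z up. Straight level handle along +x, 18 mm wide, 46 to 52 mm above the underside, ends 56 mm from the axis. Standing in the dish, its underside is 4 mm above the dish's, its top 39 mm above the dish's rim; its handle passes over the rim but not the dish's handle. Grip near its top, in y.
- bottle: Tall slim amber glass bottle, paper label, white cap, diameter 40 mm, height 95 mm, about 100 g; round body to at least 55 mm height. Origin: centre of the underside, z up.
- jar: Squat wide amber glass jar, paper label, white cap, diameter 50 mm, height 58 mm, about 110 g. Origin: centre of the underside, z up.
- rack: White plastic vial rack, a block 60 (x) x 36 (y) x 30 mm high with six short capped vials standing in it (three by two, black caps, tops at 42 mm), about 120 g. Origin: centre of the underside, z up, x along its long side. Can be gripped across the 36 mm.
Mind the look-alikes: they are no part of the job. Leave any orange or purple look-alike of the slim_tray alone.

How it is judged:
By the outcome, as a careful person would: the job done as asked, in the order asked, and still so for the second after the job is handed in, with the robot touching nothing.
It also fails if it takes over 125 s, if anything falls off the work surface, if the arm or the gripper's body presses on something with over 40 N, if the wrist force passes 120 N, or if a joint passes its speed limit or range.

## Robot

A 6-joint arm with a two-finger parallel gripper is mounted at the origin on the work surface. World frame = base frame: x ahead of the robot, y to its left, z up, the work surface at z = 0. Lengths are in m, angles in rad, forces in N, time in s.
With the tool pointing down it reaches from about 0.375 to 0.9 m from the base axis. Payload 3.1 kg.
Tool frame: the origin (TCP) lies on the mounting face of the last link; the fingertips stand 182 mm ahead of it and the grasp point (between the pads) lies 164 mm ahead of it; z points along the fingers, y is the direction in which the jaws open and shut (so a half turn about z gives the same grasp; the last joint's range is limited). The gripper opens to 87 mm and grips with 3 to 60 N. Pads are 19 mm wide; open, the fingers measure 117 mm over their backs; the gripper's body (75 mm by 190 mm) begins 51 mm behind the grasp point.
Start: joints at [1.008, 0.527, 1.433, -0, 1.181, -0.178], TCP at [0.235, 0.579, 0.405] pointing down, gripper open.
Joint ranges: [-3.08, 3.08], [-0.75, 2.2], [0.22, 2.44], [-1.43, 4.57], [0, 2.65], [-2.85, 2.85]. Speed limits (rad/s): [2.79, 2.79, 3.14, 3.14, 3.14, 3.14].

## Interface

Orientations are given as a unit quaternion [x, y, z, w].
In Python, from rig import robot, camera, camera_model gives the robot as it stands.
- The arm moves only by the tool drive_tool, never from a script. Its argument "plan" is a list that holds one entry, the list of rows, each a list of 6 numbers: the shift along the world's x, y, z in units of 2.5 cm (1.0 is 2.5 cm), then the turn, a rotation vector about the world's x, y, z in units of 6 degrees (1.0 is 6 degrees). A call has 1 to 8 rows; each row shifts and turns the commanded pose from where the row before left it; what a row does not reach is not made up. A row lasts 1/8 s, in which the tool goes at most 62.5 mm and 10.7 degrees, less where a joint would pass 70% of its speed; a pose out of reach is approached as far as the arm can. A call with a number of a shift or a turn outside -1 to 1 is refused whole. A call with a gripper value outside its range is refused whole. "grip" is the closure, from 0 (fully open) to 1 (shut), set as the call begins (left out, the last holds). The fingers move at their own pace and stop on an object; "force" is the grip in N (left out, the last holds). Time passes only in rows, so rows that do not move let the fingers close. It gives the time, the measured TCP pose, the force and the opening at its end, in the units of the state.
- robot.get_obs(): the state, without advancing time (a new reading comes with each control period).
- camera(name): name is "side" or "top" or "wrist"; returns the picture (480x640x3 uint8, red, green, blue); there is no depth.
- camera_model(name): a dict with "K" (3x3 intrinsics, pixels), "world_to_cam" (4x4, takes a point from world to camera coordinates); the wrist camera has in their place "tool_from_camera" (4x4, takes a point from camera to tool coordinates, whose origin is the TCP and whose axes are the flange's). Camera axes: x right, y up, looking along -z (the intrinsics and any distortion apply to the point x, -y, -z); pixel columns grow to the right and rows downward; lengths in m; the calibration is good to about 2 mm. A picture is of the moment at which its call begins: read the wrist's pose just before it. camera_model takes no time and is no camera call.
- robot.hand_in(): hands the job in, once; it reports no verdict.
The state is a dict: "time": time; "q": joint angles; "joint_velocities": joint speeds; "joint_torque": joint torques, N m; "position": TCP position; "tool_rot": TCP orientation; "ft_force": force on the tool from outside, world axes, zero at the start; "moment": the same for the moment, N m; "grip_width": finger opening in m.
Only numpy, scipy, OpenCV 4.12 (cv2) and the standard library are available. Lean on these libraries where they do the work, as an engineer would, in place of code of your own. Each camera call takes 0.05 s, during which the arm holds its last target.

## Working session

There is one attempt and no reset: what is moved stays moved. The work goes in short steps, Python scripts to look and compute and a tool call to move; the robot and the scene stay as the last step left them, time stands still between calls to the robot, and variables do not carry over. Pictures are saved under pics/ and viewed, and the job is handed in when it is done.

Besides the shell and the picture viewer there is one more tool, called after "Call:" as name([rows], argument=value, ...), one row to a line, values as JSON. drive_tool: Moves the arm, as the interface text tells. Shifts and turns lie within -1 to 1; 1 stands for 2.5 cm of shift or 6 degrees of turn. Its arguments: {"type":"object","properties":{"plan":{"type":"array","items":{"type":"array","items":{"type":"array","items":{"type":"number","minimum":-1,"maximum":1}}}},"grip":{"type":"number"},"force":{"type":"number"}},"required":["plan"]}

```bash
mkdir -p pics; ls
cat > h.py <<'E'
import numpy as np, cv2
from rig import robot, camera, camera_model
from scipy.spatial.transform import Rotation as R
def snap(n,f):
    im=camera(n); cv2.imwrite('pics/'+f,im[:,:,::-1]); return im
E
python3 - <<'E'
from h import *
o=robot.get_obs();print(o)
for n in ['side','top','wrist']:
    print(n,camera_model(n)); snap(n,f'a_{n}.png')
E
```

```text
pics
{'time': 0.0, 'q': array([ 1.00751674e+00,  5.28468938e-01,  1.43391490e+00, -1.05249504e-05,
        1.18138255e+00, -1.78512251e-01]), 'joint_velocities': array([ 1.04691438e-03, -1.42410353e-05, -1.53258541e-03,  7.34013340e-05,
       -6.74717256e-04,  3.92103348e-04]), 'joint_torque': array([-6.77826256e-05, -4.40049255e+01, -1.76593870e+01,  6.31737057e-02,
        5.80512767e-02, -1.68939659e-04]), 'position': array([0.2343822 , 0.57901301, 0.4037655 ]), 'tool_rot': array([ 1.91197049e-01,  9.81551072e-01, -1.01472386e-03, -3.89398899e-04]), 'ft_force': array([-0.28404035, -0.18527824,  0.45685931]), 'moment': array([ 0.00972365, -0.01108754, -0.00662248]), 'grip_width': 0.08698504249510855}
side {'K': array([[603.61715465,   0.        , 321.7188232 ],
       [  0.        , 603.61715465, 249.69011836],
       [  0.        ,   0.        ,   1.        ]]), 'world_to_cam': array([[ 0.79696015, -0.60389439, -0.01288739, -0.44259396],
       [ 0.33712097,  0.42699294,  0.83906286, -0.18165007],
       [-0.50120253, -0.67304427,  0.54388182, -1.15887156],
       [ 0.        ,  
[... 296 characters left out ...]
757505,  0.02947653,  0.06304879, -0.51220912],
       [-0.06321861,  0.00486405,  0.99798785, -1.327995  ],
       [ 0.        ,  0.        ,  0.        ,  1.        ]])}
wrist {'K': array([[372.52750856,   0.        , 320.90016622],
       [  0.        , 372.52750856, 243.70750541],
       [  0.        ,   0.        ,   1.        ]]), 'tool_from_camera': array([[-1.56404149e-04,  9.60107547e-01,  2.79630959e-01,
         7.68303555e-02],
       [ 9.99998296e-01,  6.64553261e-04, -1.72240842e-03,
        -1.14940028e-03],
       [-1.83952699e-03,  2.79630213e-01, -9.60106015e-01,
         1.92364882e-02],
       [ 0.00000000e+00,  0.00000000e+00,  0.00000000e+00,
         1.00000000e+00]])}
```

View pics/a_top.png

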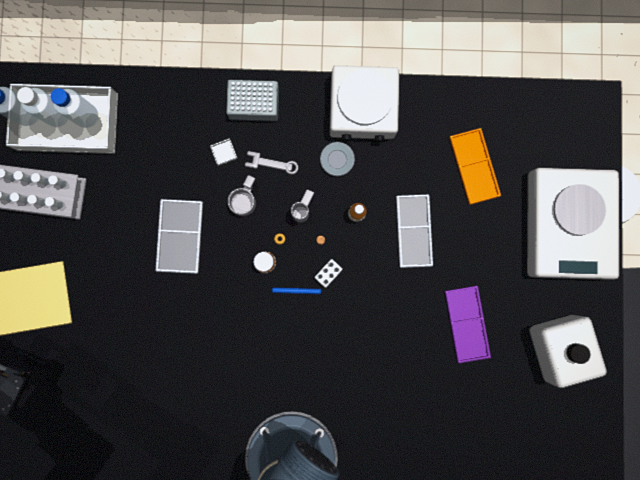

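View pics/a_side.png

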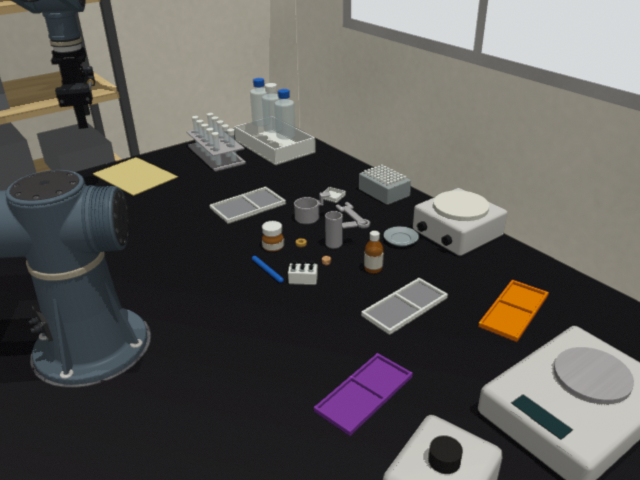

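View pics/a_wrist.png

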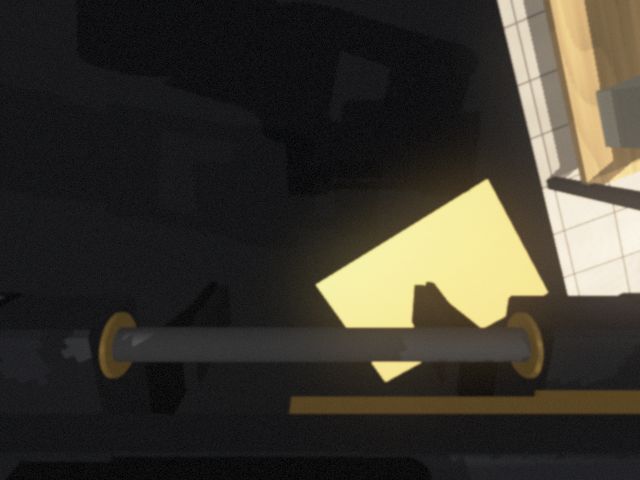

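```bash
cat >> h.py <<'E'
def ray(n,u,v):
    m=camera_model(n);K=m['K'];T=np.array(m['world_to_cam'])
    d=np.array([(u-K[0,2])/K[0,0],-(v-K[1,2])/K[1,1],-1.]);Rm=T[:3,:3]
    return -Rm.T@T[:3,3],Rm.T@d
def onz(n,u,v,z):
    c,d=ray(n,u,v);return (c+d*(z-c[2])/d[2])
def proj(n,p):
    m=camera_model(n);K=m['K'];T=np.array(m['world_to_cam'])
    q=T[:3,:3]@np.array(p)+T[:3,3];return np.array([K[0,2]-K[0,0]*q[0]/q[2],K[1,2]+K[1,1]*q[1]/q[2]])
E
python3 - <<'E'
from h import *
im=cv2.imread('pics/a_top.png')
c=im[165:305,145:445]
# two crops
cv2.imwrite('pics/c1.png',cv2.resize(im[170:300,150:290],None,fx=5,fy=4.6,interpolation=cv2.INTER_CUBIC))
cv2.imwrite('pics/c1.png',cv2.resize(im[175:295,150:295],None,fx=5,fy=5,interpolation=cv2.INTER_CUBIC))
cv2.imwrite('pics/c2.png',cv2.resize(im[175:295,285:440],None,fx=5,fy=5,interpolation=cv2.INTER_CUBIC))
s=cv2.imread('pics/a_side.png')
cv2.imwrite('pics/c3.png',cv2.resize(s[170:320,200:460],None,fx=3,fy=3,interpolation=cv2.INTER_CUBIC))
E
```

```text
(no output)
```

View pics/c1.png

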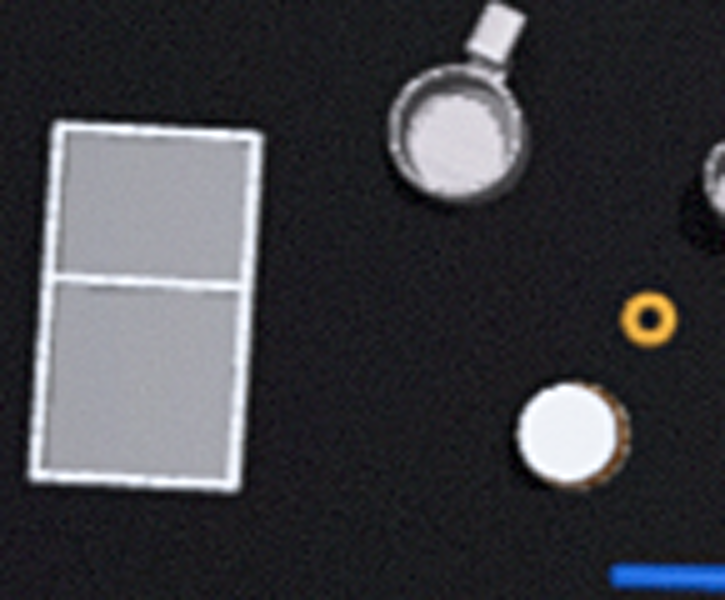

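View pics/c2.png

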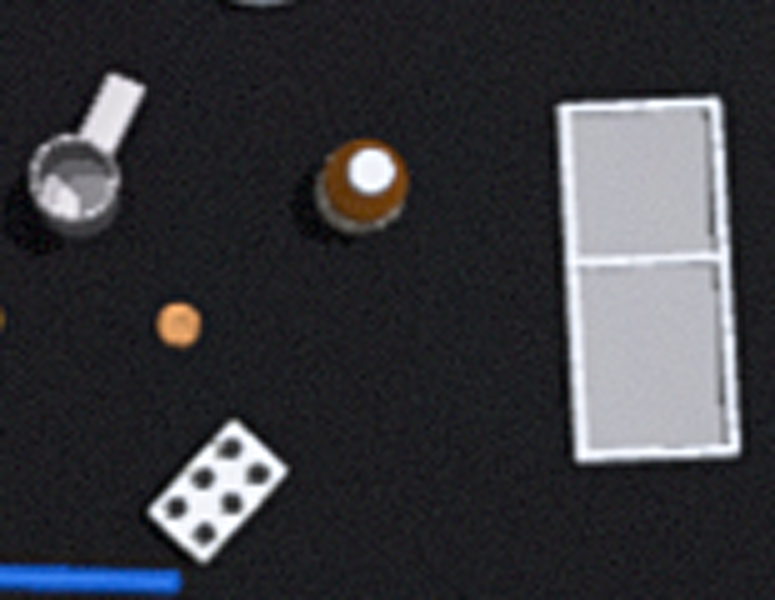

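View pics/c3.png

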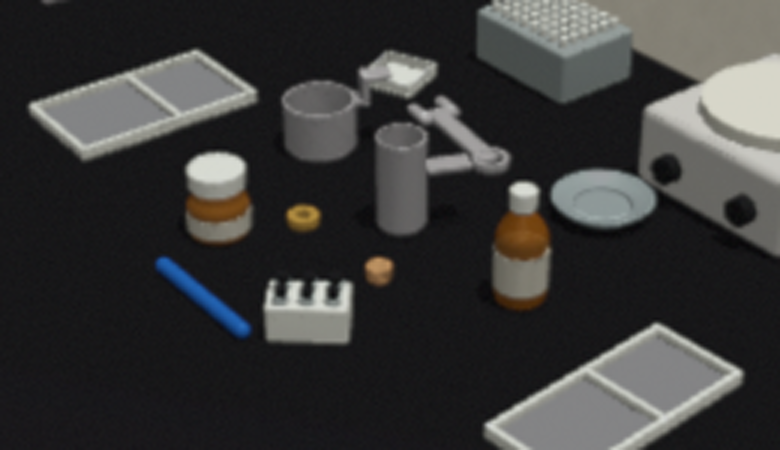

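```bash
cat > meas.py <<'E'
from h import *
im=cv2.imread('pics/a_top.png');hsv=cv2.cvtColor(im,cv2.COLOR_BGR2HSV);V=hsv[...,2];S=hsv[...,1]
def win(mask,x0,y0,x1,y1):
    m=np.zeros_like(mask);m[y0:y1,x0:x1]=mask[y0:y1,x0:x1];return m
def big(m):
    cs,_=cv2.findContours(m,cv2.RETR_EXTERNAL,cv2.CHAIN_APPROX_NONE);return max(cs,key=cv2.contourArea)
br=((V>95)&(S<80)).astype(np.uint8)*255
for n,w in dict(wide=(150,190,212,280),slim=(390,188,440,274)).items():
    c=big(win(br,*w));r=cv2.minAreaRect(c);b=cv2.boxPoints(r)
    P=np.array([onz('top',*p,.010)[:2] for p in b]);ctr=P.mean(0)
    e=P[1]-P[0];f=P[2]-P[1]
    L,Wd=(e,f) if np.linalg.norm(e)>np.linalg.norm(f) else (f,e)
    if L[0]<0:L=-L
    yaw=np.arctan2(L[1],L[0]);print(n,ctr.round(4),'len',np.linalg.norm(L).round(4),np.linalg.norm(Wd).round(4),'yaw',np.degrees(yaw).round(1))
    u=np.array([np.cos(yaw),np.sin(yaw)])
    for o in ((-.037,.048) if n=='wide' else (-.038,.047)): print('  bay',(ctr+u*o).round(4))
wh=((V>190)&(S<60)).astype(np.uint8)*255
for n,w,z in [('jarcap',(250,245,280,280),.058),('botcap',(348,200,370,222),.095),('rack',(310,255,346,290),.03)]:
    c=big(win(wh,*w))
    if n=='rack':
        c=big(win(((V>120)&(S<60)).astype(np.uint8)*255,*w)); r=cv2.minAreaRect(c);b=cv2.boxPoints(r)
        P=np.array([onz('top',*p,z)[:2] for p in b]);ctr=P.mean(0);e=P[1]-P[0];f=P[2]-P[1]
        L=e if np.linalg.norm(e)>np.linalg.norm(f) else f
        print(n,ctr.round(4),np.linalg.norm(e).round(4),np.linalg.norm(f).round(4),'yaw',np.degrees(np.arctan2(L[1],L[0])).round(1))
    else:
        (x,y),r=cv2.minEnclosingCircle(c);print(n,(x,y),r,onz('top',x,y,z)[:2].round(4),'diam',r*2*1.33/555*(1-z/1.33))
# rims: contour->circle from crop
for n,(x,y),z,hp,hz in [('dish',(150+456/5,175+130/5),.045,(150+498/5,175+30/5),.065),('beaker',(285+75/5,175+178/5),.08,(285+113/5,175+110/5),.052)]:
    a=onz('top',x,y,z);h=onz('top',*hp,hz);d=h-a
    print(n,a.round(4),'handle yaw',np.degrees(np.arctan2(d[1],d[0])).round(1),np.hypot(*d[:2]).round(4))
E
python3 meas.py
```

```text
wide [0.5236 0.2898] len 0.1778 0.1045 yaw -1.1
  bay [0.4866 0.2905]
  bay [0.5716 0.2889]
slim [ 0.5539 -0.2827] len 0.1774 0.0821 yaw 3.8
  bay [ 0.5159 -0.2852]
  bay [ 0.6008 -0.2796]
jarcap (263.0, 261.0) 9.486932754516602 [0.4669 0.0783] diam 0.04348604851800043
botcap (358.875, 208.5) 4.155292510986328 [ 0.5924 -0.1402] diam 0.01849292342727249
rack [ 0.4437 -0.075 ] 0.0608 0.0372 yaw -43.4
dish [0.6084 0.1365 0.045 ] handle yaw -24.6 0.0496
beaker [ 0.5854 -0.0052  0.08  ] handle yaw -23.8 0.0397
```

Run:
```python
from h import *
def dr(im,n,p,c): 
    q=proj(n,p);cv2.circle(im,tuple(int(round(a*8)) for a in q),6,c,-1,shift=3) if 0 else cv2.drawMarker(im,tuple((q*1).round().astype(int)),c,cv2.MARKER_CROSS,3,1)
O=dict(dish=(.6084,.1365,.045,.031,-24.6,.062,.065),beaker=(.5854,-.0052,.08,.02,-23.8,.056,.052),bot=(.5924,-.1402,.055,.02,0,0,0),jar=(.4669,.0783,.04,.025,0,0,0))
for n,cr in (('side',(200,170,460,320)),('top',(150,175,440,295))):
    im=cv2.imread(f'pics/a_{n}.png');x0,y0,x1,y1=cr;s=3 if n=='side' else 2.7
    big=cv2.resize(im[y0:y1,x0:x1],None,fx=s,fy=s,interpolation=cv2.INTER_CUBIC)
    def P(p,c):
        q=(proj(n,p)-[x0,y0]+.5)*s;cv2.circle(big,tuple(int(a) for a in q),1,c,-1)
    for k,(x,y,h,r,yw,l,hz) in O.items():
        for z in (0,h):
            for t in np.linspace(0,2*np.pi,32): P((x+r*np.cos(t),y+r*np.sin(t),z),(0,255,0) if z else (0,0,255))
        if l: P((x+l*np.cos(np.radians(yw)),y+l*np.sin(np.radians(yw)),hz),(255,255,0))
    for (x,y),yw,w,l,z in (((.5236,.2898),-1.5,.1,.174,.01),((.5539,-.2827),3.8,.078,.174,.01),((.4437,-.075),-43.4,.036,.06,.03)):
        u=np.array([np.cos(np.radians(yw)),np.sin(np.radians(yw))]);v=np.array([-u[1],u[0]])
        for a in np.linspace(-1,1,21):
            for b in (-1,1):
                P((*((x,y)+u*a*l/2+v*b*w/2),z),(0,255,0));P((*((x,y)+u*b*l/2+v*a*w/2),z),(0,255,0))
    cv2.imwrite(f'pics/o_{n}.png',big)
```

```text
(no output)
```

View pics/o_side.png

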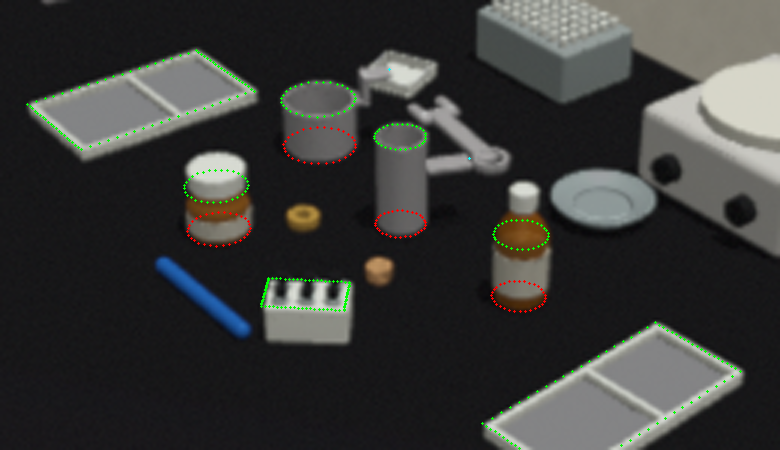

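View pics/o_top.png

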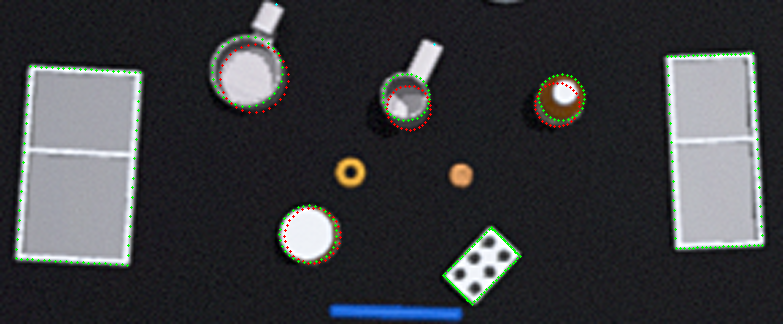

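Call:
drive_tool([
  [[0.83, -0.98, 0, 0, 0, -0.2], [0.83, -0.98, 0, 0, 0, -0.2], [0.83, -0.98, 0, 0, 0, 0], [0.83, -0.98, 0, 0, 0, 0], [0.83, -0.98, 0, 0, 0, 0], [0.83, -0.98, 0, 0, 0, 0], [0.83, -0.98, 0, 0, 0, 0], [0.83, -0.98, 0, 0, 0, 0]],
], grip=0, force=20)

```text
time: 1.15
position: [0.4011, 0.3824, 0.4045]
tool_rot: [0.212, 0.977, -0.0, -0.0]
ft_force: [0.1, 0.5, -0.6]
grip_width: 0.0874
```

Call:
drive_tool([
  [[0.83, -0.98, 0, 0, 0, 0], [0.83, -0.98, 0, 0, 0, 0], [0.83, -0.98, 0, 0, 0, 0], [0.83, -0.98, 0, 0, 0, 0], [0.83, -0.98, 0, 0, 0, 0], [0.83, -0.98, 0, 0, 0, 0], [0.83, -0.98, 0, 0, 0, 0], [0.83, -0.98, 0, 0, 0, 0]],
])

```text
time: 2.15
position: [0.5671, 0.1864, 0.4044]
tool_rot: [0.212, 0.977, -0.0, -0.0]
ft_force: [-0.2, 0.2, 0.6]
grip_width: 0.0872
```

Call:
drive_tool([
  [[0.83, -1.0, -0.5, 0, 0, 0], [0.82, -1.0, -0.7, 0, 0, 0], [0, 0, -0.8, 0, 0, 0], [0, 0, -1, 0, 0, 0], [0, 0, -0.4, 0, 0, 0]],
])

```text
time: 2.78
position: [0.6073, 0.1371, 0.3179]
tool_rot: [0.212, 0.977, -0.0, -0.002]
ft_force: [0.1, -0.5, 0.1]
grip_width: 0.0868
```

```bash
cat >> h.py <<'E'
def wproj(p,o):
    m=camera_model('wrist');K=m['K'];T=np.array(m['tool_from_camera'])
    t=R.from_quat(o['tool_rot']).inv().apply(np.array(p)-o['position'])
    q=T[:3,:3].T@(t-T[:3,3]);return np.array([K[0,2]-K[0,0]*q[0]/q[2],K[1,2]+K[1,1]*q[1]/q[2]])
def wonz(u,v,z,o):
    m=camera_model('wrist');K=m['K'];T=np.array(m['tool_from_camera'])
    d=T[:3,:3]@np.array([(u-K[0,2])/K[0,0],-(v-K[1,2])/K[1,1],-1.])
    Q=R.from_quat(o['tool_rot']);c=Q.apply(T[:3,3])+o['position'];d=Q.apply(d)
    return c+d*(z-c[2])/d[2]
def ring(im,o,c,z,r,col=(0,255,0)):
    for t in np.linspace(0,2*np.pi,48):
        q=wproj((c[0]+r*np.cos(t),c[1]+r*np.sin(t),z),o)
        if np.all(np.abs(q)<2000): cv2.circle(im,tuple(int(a) for a in q),1,col,-1)
E
python3 - <<'E'
from h import *
o=robot.get_obs();im=camera('wrist')[:,:,::-1].copy()
ring(im,o,(.6084,.1365),.045,.031)
cv2.imwrite('pics/w1.png',im);print(o['position'])
E
```

```text
[0.6072657  0.13708806 0.31790535]
```

View pics/w1.png

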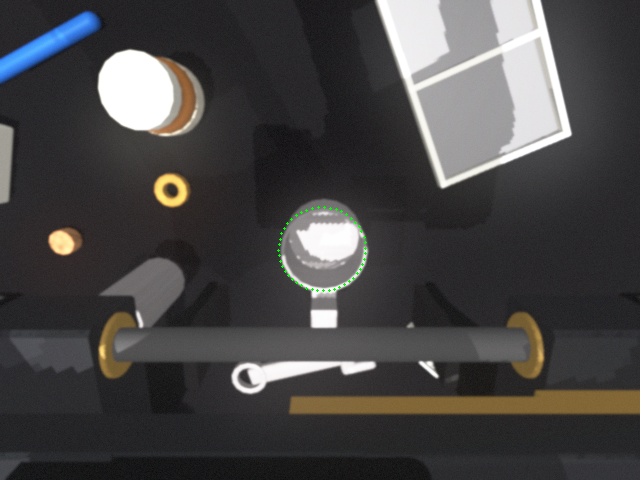

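Call:
drive_tool([
  [[0.04, 0, -1, 0, 0, 0], [0, 0, -1, 0, 0, 0], [0, 0, -1, 0, 0, 0], [0, 0, -1, 0, 0, 0], [0, 0, -0.6, 0, 0, 0], [0, 0, -0.36, 0, 0, 0], [0, 0, 0, 0, 0, 0]],
])

```text
time: 3.7
position: [0.6089, 0.1374, 0.1957]
tool_rot: [0.212, 0.977, -0.0, -0.0]
ft_force: [0.6, -0.2, -0.3]
grip_width: 0.0869
```

Call:
drive_tool([
  [[0, 0, 0, 0, 0, 0], [0, 0, 0, 0, 0, 0], [0, 0, 0, 0, 0, 0], [0, 0, 0, 0, 0, 0], [0, 0, 0, 0, 0, 0], [0, 0, 0, 0, 0, 0]],
], grip=1, force=20)

```text
time: 4.45
position: [0.609, 0.1373, 0.1962]
tool_rot: [0.212, 0.977, 0.0, 0.0]
ft_force: [-0.5, -0.3, 4.1]
grip_width: 0.0622
```

Call:
drive_tool([
  [[0, 0, 0.8, 0, 0, 0], [0, 0, 1, 0, 0, 0], [0, 0, 0.8, 0, 0, 0], [-0.4, 0.5, 0, 0, 0, -0.9], [-0.4, 0.5, 0, 0, 0, -0.94], [-0.4, 0.5, 0, 0, 0, -0.94], [-0.4, 0.5, 0, 0, 0, -0.94], [-0.4, 0.5, 0, 0, 0, -0.94]],
])

```text
time: 5.45
position: [0.5584, 0.2002, 0.2615]
tool_rot: [0.443, 0.897, 0.0, 0.0]
ft_force: [-0.6, -0.6, -1.1]
grip_width: 0.0622
```

Call:
drive_tool([
  [[-0.4, 0.52, 0, 0, 0, -0.94], [-0.4, 0.52, 0, 0, 0, -0.94], [-0.41, 0.52, 0, 0, 0, -0.94], [-0.41, 0.52, 0, 0, 0, -0.94], [-0.41, 0.52, 0, 0, 0, -0.94], [-0.44, 0.52, 0, 0, 0, -0.94], [-0.42, 0.52, 0, 0, 0, -0.9], [0, 0, 0, 0, 0, 0]],
])

```text
time: 6.45
position: [0.4857, 0.2914, 0.2613]
tool_rot: [0.716, 0.698, -0.0, -0.0]
ft_force: [0.0, -0.7, -2.4]
grip_width: 0.0627
```

Run:
```python
from h import *
o=robot.get_obs();im=camera('wrist')[:,:,::-1].copy();print(o['position'],o['tool_rot'])
def box(c,yaw,x0,x1,w,z):
    u=np.array([np.cos(yaw),np.sin(yaw)]);v=np.array([-u[1],u[0]])
    for a in np.linspace(x0,x1,40):
        for b in (-w,w):
            q=wproj((*(np.array(c)+u*a+v*b),z),o);cv2.circle(im,tuple(int(k) for k in q),1,(0,255,0),-1)
box((.5236,.2898),np.radians(-1.5),-.087,.087,.05,.01)
cv2.imwrite('pics/w2.png',im);snap('top','t2.png')
```

```text
[0.48574194 0.29140663 0.26131066] [ 7.16117597e-01  6.97979625e-01 -1.68684606e-04 -5.07458160e-05]
```

View pics/w2.png

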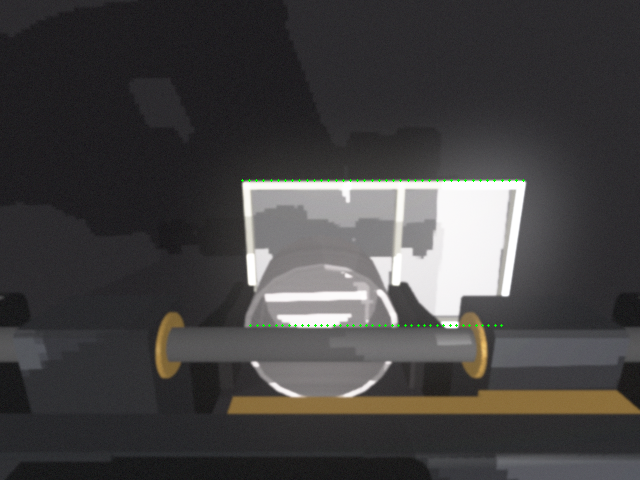

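View pics/t2.png

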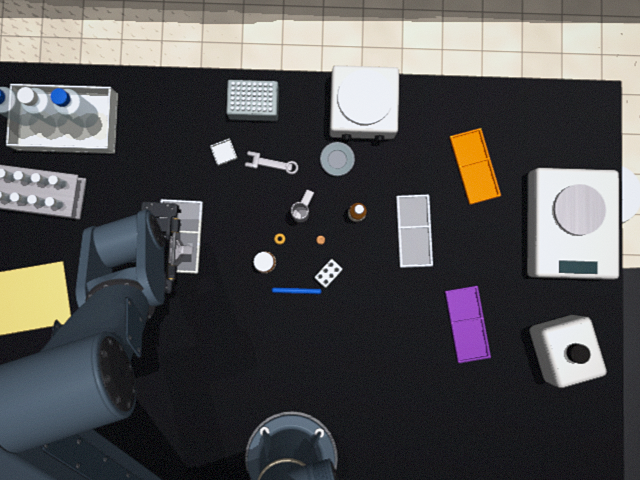

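Call:
drive_tool([
  [[0.04, 0, -0.8, 0, 0, 0], [0, 0, -0.8, 0, 0, 0], [0, 0, -0.5, 0, 0, 0], [0, 0, -0.3, 0, 0, 0], [0, 0, -0.08, 0, 0, 0], [0, 0, 0, 0, 0, 0]],
])

```text
time: 7.3
position: [0.4879, 0.2908, 0.1993]
tool_rot: [0.717, 0.697, 0.001, 0.0]
ft_force: [0.2, 0.1, -0.6]
grip_width: 0.0622
```

Call:
drive_tool([
  [[0, 0, -0.04, 0, 0, 0], [0, 0, 0, 0, 0, 0], [0, 0, 0, 0, 0, 0]],
])

```text
time: 7.68
position: [0.4879, 0.2908, 0.1992]
tool_rot: [0.717, 0.697, 0.001, 0.0]
ft_force: [-1.1, -1.2, 6.9]
grip_width: 0.0625
```

Call:
drive_tool([
  [[0, 0, 0, 0, 0, 0], [0, 0, 0, 0, 0, 0], [0, 0, 0, 0, 0, 0], [0, 0, 0, 0, 0, 0]],
], grip=0)

```text
time: 8.18
position: [0.4875, 0.2908, 0.1976]
tool_rot: [0.717, 0.697, -0.0, -0.0]
ft_force: [-0.3, 0.0, 0.1]
grip_width: 0.086
```

Call:
drive_tool([
  [[0, 0, 0.9, 0, 0, 0], [0, 0, 1, 0, 0, 0], [0, 0, 1, 0, 0, 0], [0.3, -0.91, 0.9, 0, 0, 0.87], [0.3, -0.91, 0.5, 0, 0, 0.87], [0.3, -0.91, 0, 0, 0, 0.87], [0.3, -0.91, 0, 0, 0, 0.87], [0.3, -0.91, 0, 0, 0, 0.87]],
])

```text
time: 9.18
position: [0.5252, 0.1763, 0.3052]
tool_rot: [0.54, 0.842, -0.0, -0.0]
ft_force: [0.0, 0.2, -0.4]
grip_width: 0.0871
```

Call:
drive_tool([
  [[0.3, -0.91, 0, 0, 0, 0.87], [0.3, -0.91, 0, 0, 0, 0.87], [0.3, -0.91, 0, 0, 0, 0.87], [0.3, -0.91, 0, 0, 0, 0.87], [0.3, -0.91, 0, 0, 0, 0.87], [0.3, -0.91, 0, 0, 0, 0.87], [0.3, -0.91, 0, 0, 0, 0.87], [0.32, -0.92, 0, 0, 0, 0.87]],
])

```text
time: 10.18
position: [0.5857, -0.0059, 0.305]
tool_rot: [0.205, 0.979, 0.0, -0.0]
ft_force: [0.2, 0.5, 0.4]
grip_width: 0.0869
```

Run:
```python
from h import *
o=robot.get_obs();im=camera('wrist')[:,:,::-1].copy();print(o['position'],o['tool_rot'])
ring(im,o,(.5854,-.0052),.08,.02);ring(im,o,(.5854,-.0052),.0,.02,(0,0,255))
cv2.imwrite('pics/w3.png',im);t=snap('top','t3.png')
cv2.imwrite('pics/t3c.png',cv2.resize(t[180:290,140:320,::-1],None,fx=4,fy=4,interpolation=cv2.INTER_CUBIC))
```

```text
[ 0.58565055 -0.00593269  0.30503494] [ 2.04613886e-01  9.78842734e-01  2.94513914e-05 -2.42810671e-04]
```

View pics/w3.png

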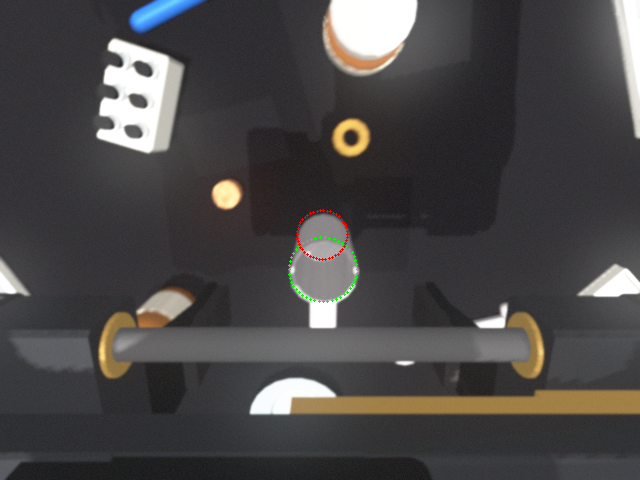

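View pics/t3c.png

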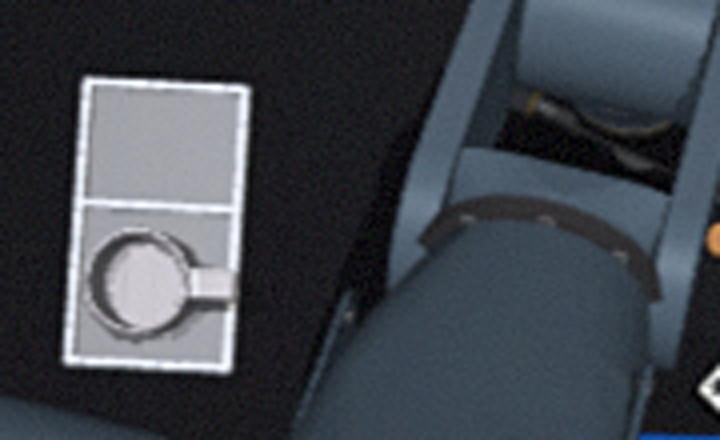

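Run:
```python
from h import *
print(onz('top',174.3,250.4,.048),proj('top',(.4875,.2908,.048)))
```

```text
[0.48607922 0.28905745 0.048     ] [173.58776635 249.77658805]
```

Call:
drive_tool([
  [[0, 0, -0.9, 0, 0, 0], [0, 0, -1, 0, 0, 0], [0, 0, -0.7, 0, 0, 0], [0, 0, -0.4, 0, 0, 0], [0, 0, 0, 0, 0, 0]],
])

```text
time: 10.9
position: [0.5854, -0.0049, 0.2297]
tool_rot: [0.206, 0.979, 0.0, -0.001]
ft_force: [0.2, 0.0, 0.4]
grip_width: 0.0866
```

Call:
drive_tool([
  [[0, 0, 0, 0, 0, 0], [0, 0, 0, 0, 0, 0], [0, 0, 0, 0, 0, 0], [0, 0, 0, 0, 0, 0], [0, 0, 0, 0, 0, 0], [0, 0, 0, 0, 0, 0], [0, 0, 0, 0, 0, 0]],
], grip=1)

```text
time: 11.78
position: [0.5856, -0.0052, 0.2303]
tool_rot: [0.206, 0.979, 0.0, 0.0]
ft_force: [-0.5, -0.8, 0.2]
grip_width: 0.0401
```

Call:
drive_tool([
  [[0, 0, 0.8, 0, 0, 0], [0, 0, 1, 0, 0, 0], [0, 0, 1, 0, 0, 0], [0, 0, 1, 0, 0, 0], [-0.2, 0.59, 0.2, 0, 0, 0.93], [-0.2, 0.59, 0, 0, 0, 0.93], [-0.2, 0.59, 0, 0, 0, 0.93], [-0.2, 0.59, 0, 0, 0, 0.93]],
])

```text
time: 12.78
position: [0.5651, 0.0542, 0.33]
tool_rot: [0.011, 1.0, 0.0, -0.0]
ft_force: [1.1, 0.7, -1.1]
grip_width: 0.0403
```

Call:
drive_tool([
  [[-0.2, 0.59, 0, 0, 0, 0.93], [-0.2, 0.59, 0, 0, 0, 0.93], [-0.2, 0.59, 0, 0, 0, 0.93], [-0.2, 0.59, 0, 0, 0, 0.93], [-0.2, 0.59, 0, 0, 0, 0.93], [-0.2, 0.59, 0, 0, 0, 0.93], [-0.2, 0.59, 0, 0, 0, 0.93], [-0.2, 0.59, 0, 0, 0, 0.93]],
])

```text
time: 13.78
position: [0.5251, 0.1722, 0.33]
tool_rot: [-0.369, 0.929, 0.0, -0.0]
ft_force: [-0.4, -0.5, -1.2]
grip_width: 0.0402
```

Call:
drive_tool([
  [[-0.2, 0.59, 0, 0, 0, 0.93], [-0.2, 0.59, 0, 0, 0, 0.93], [-0.2, 0.59, 0, 0, 0, 0.93], [-0.2, 0.59, 0, 0, 0, 0.93], [-0.2, 0.59, 0, 0, 0, 0.93], [-0.2, 0.59, 0, 0, 0, 0.95], [-0.2, 0.59, 0, 0, 0, 0.95], [-0.12, 0.61, 0, 0, 0, 0.95]],
])

```text
time: 14.78
position: [0.487, 0.2907, 0.3299]
tool_rot: [-0.697, 0.717, 0.0, -0.001]
ft_force: [0.4, 0.8, -1.2]
grip_width: 0.0399
```

Run:
```python
from h import *
o=robot.get_obs();im=camera('wrist')[:,:,::-1].copy();print(o['position'],o['tool_rot'],o['q'])
ring(im,o,(.4875,.2905),.048,.031)
cv2.imwrite('pics/w4.png',im);snap('side','s4.png')
```

```text
[0.48704814 0.29065973 0.32991672] [-6.96959143e-01  7.17110591e-01  2.09582391e-04 -5.56865554e-04] [ 3.41091095e-01  5.48766323e-01  1.65091009e+00 -1.02971609e-04
  9.43103318e-01 -2.77194162e+00]
```

View pics/w4.png

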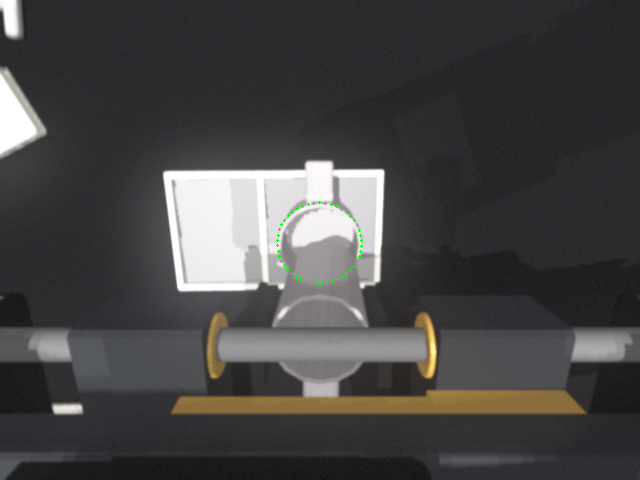

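View pics/s4.png

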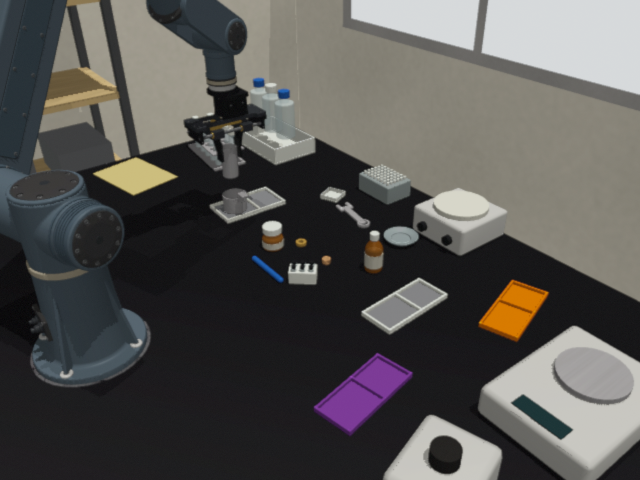

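Call:
drive_tool([
  [[0.02, 0, -0.8, 0, 0, 0], [0, 0, -0.8, 0, 0, 0], [0, 0, -0.8, 0, 0, 0], [0, 0, -0.6, 0, 0, 0], [0, 0, -0.4, 0, 0, 0], [0, 0, -0.2, 0, 0, 0], [0, 0, -0.08, 0, 0, 0], [0, 0, 0, 0, 0, 0]],
])

```text
time: 15.88
position: [0.4882, 0.2904, 0.2386]
tool_rot: [-0.696, 0.718, -0.0, 0.0]
ft_force: [0.3, -0.3, -1.1]
grip_width: 0.0398
```

Call:
drive_tool([
  [[0, 0, -0.05, 0, 0, 0], [0, 0, -0.03, 0, 0, 0], [0, 0, 0, 0, 0, 0]],
])

```text
time: 16.25
position: [0.4882, 0.2904, 0.2372]
tool_rot: [-0.696, 0.718, -0.0, 0.001]
ft_force: [-1.6, -0.0, 5.3]
grip_width: 0.0398
```

Call:
drive_tool([
  [[0, 0, 0, 0, 0, 0], [0, 0, 0, 0, 0, 0], [0, 0, 0, 0, 0, 0], [0, 0, 0, 0, 0, 0], [0, 0, 0, 0, 0, 0]],
], grip=0)

```text
time: 16.88
position: [0.4881, 0.2903, 0.2361]
tool_rot: [-0.696, 0.718, 0.0, -0.0]
ft_force: [-0.5, 0.6, 0.5]
grip_width: 0.0816
```

Call:
drive_tool([
  [[0, 0, 0.5, 0, 0, 0], [0, 0, 0.9, 0, 0, 0], [0, 0, 1, 0, 0, 0], [0, 0, 1, 0, 0, 0], [0, 0, 0.6, 0, 0, 0]],
])

```text
time: 17.5
position: [0.4882, 0.2904, 0.3383]
tool_rot: [-0.696, 0.718, -0.001, 0.001]
ft_force: [-0.2, -0.5, -0.4]
grip_width: 0.0869
```

Run:
```python
from h import *
o=robot.get_obs();print(o['position'])
im=snap('wrist','w5.png');s=snap('side','s5.png')
cv2.imwrite('pics/s5c.png',cv2.resize(s[120:300,180:420,::-1],None,fx=3,fy=3,interpolation=cv2.INTER_CUBIC))
```

```text
[0.48824699 0.29038429 0.3383321 ]
```

View pics/w5.png

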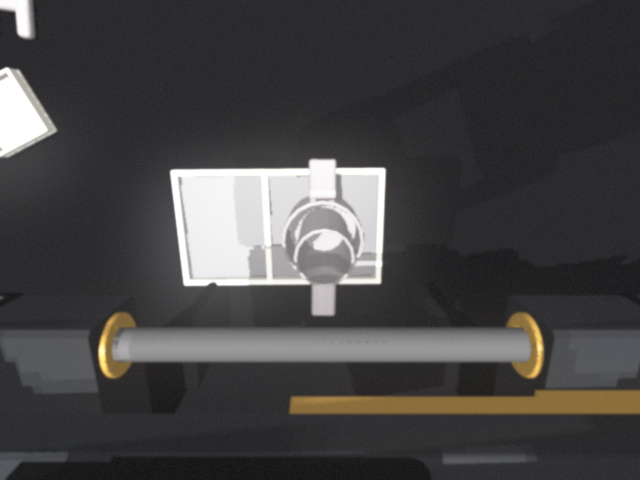

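View pics/s5c.png

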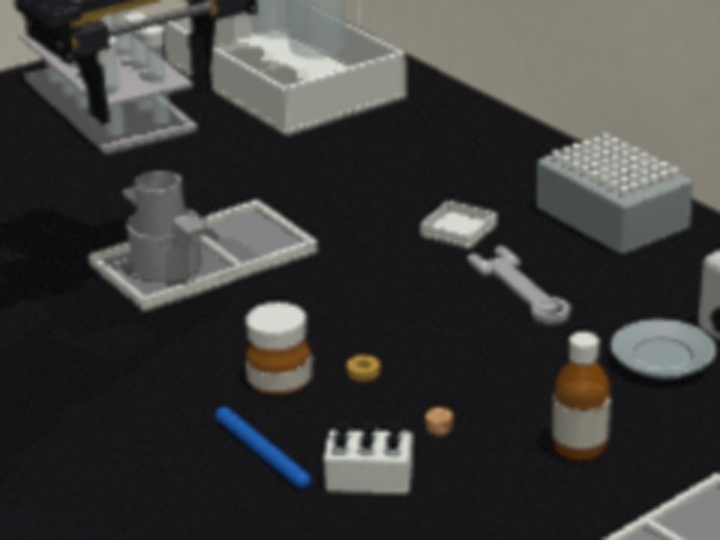

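Call:
drive_tool([
  [[0.23, -0.95, 0, 0, 0, -0.8], [0.23, -0.95, 0, 0, 0, -0.85], [0.23, -0.95, 0, 0, 0, -0.85], [0.23, -0.95, 0, 0, 0, -0.85], [0.23, -0.95, 0, 0, 0, -0.85], [0.23, -0.95, 0, 0, 0, -0.85], [0.23, -0.95, 0, 0, 0, -0.85], [0.23, -0.95, 0, 0, 0, -0.85]],
])

```text
time: 18.6
position: [0.5339, 0.0995, 0.3353]
tool_rot: [-0.403, 0.915, 0.0, -0.001]
ft_force: [1.0, 0.2, -0.4]
grip_width: 0.087
```

Call:
drive_tool([
  [[0.23, -0.95, 0, 0, 0, -0.8], [0.23, -0.95, 0, 0, 0, -0.85], [0.23, -0.95, 0, 0, 0, -0.85], [0.23, -0.95, 0, 0, 0, -0.85], [0.23, -0.95, 0, 0, 0, -0.85], [0.23, -0.95, 0, 0, 0, -0.85], [0.23, -0.95, 0, 0, 0, -0.85], [0.23, -0.95, 0, 0, 0, -0.85]],
])

```text
time: 19.6
position: [0.5799, -0.0904, 0.3351]
tool_rot: [-0.061, 0.998, 0.0, -0.001]
ft_force: [0.1, 0.4, 0.0]
grip_width: 0.0873
```

Call:
drive_tool([
  [[0.24, -1, 0, 0, 0, -0.8], [0.24, -1, 0, 0, 0, -0.7], [0, 0, 0, 0, 0, 0]],
])

```text
time: 19.98
position: [0.5922, -0.1413, 0.3352]
tool_rot: [0.017, 1.0, 0.0, -0.0]
ft_force: [-0.0, 0.8, -0.2]
grip_width: 0.0871
```

Run:
```python
from h import *
o=robot.get_obs();im=camera('wrist')[:,:,::-1].copy();print(o['position'],o['tool_rot'],o['q'][5])
ring(im,o,(.5924,-.1402),.0,.02,(0,0,255));ring(im,o,(.5924,-.1402),.095,.0095)
cv2.imwrite('pics/w6.png',im)
```

```text
[ 0.59218421 -0.14125077  0.33522834] [ 1.68529390e-02  9.99857899e-01  1.09072539e-04 -3.84133713e-04] -1.9545091081918486
```

View pics/w6.png

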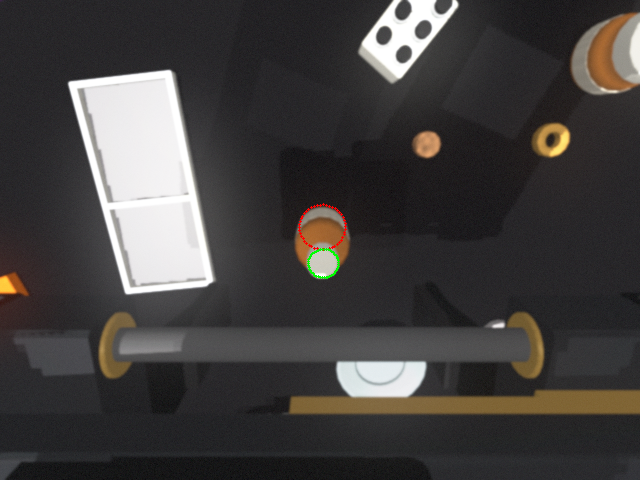

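Call:
drive_tool([
  [[0, 0.04, -0.9, 0, 0, 0], [0, 0, -1, 0, 0, 0], [0, 0, -1, 0, 0, 0], [0, 0, -1, 0, 0, 0], [0, 0, -0.6, 0, 0, 0], [0, 0, -0.38, 0, 0, 0], [0, 0, 0, 0, 0, 0]],
])

```text
time: 20.9
position: [0.592, -0.1384, 0.2139]
tool_rot: [0.016, 1.0, 0.0, -0.0]
ft_force: [0.4, 0.7, 0.2]
grip_width: 0.0872
```

Call:
drive_tool([
  [[0, 0, 0, 0, 0, 0], [0, 0, 0, 0, 0, 0], [0, 0, 0, 0, 0, 0], [0, 0, 0, 0, 0, 0], [0, 0, 0, 0, 0, 0], [0, 0, 0, 0, 0, 0], [0, 0, 0, 0, 0, 0]],
], grip=1)

```text
time: 21.78
position: [0.5921, -0.1388, 0.2143]
tool_rot: [0.016, 1.0, -0.0, 0.0]
ft_force: [-0.1, -0.1, 0.9]
grip_width: 0.0392
```

Call:
drive_tool([
  [[0, 0, 0.8, 0, 0, 0], [0, 0, 1, 0, 0, 0], [0, 0, 1, 0, 0, 0], [0, 0.5, 1, 0, 0, 0], [-0.05, 0.9, 0, 0, 0, 0], [-0.05, 0.95, 0, 0, 0, 0], [-0.05, 0.95, 0, 0, 0, 0], [-0.05, 0.95, 0, 0, 0, 0]],
])

```text
time: 22.78
position: [0.5861, -0.0301, 0.3075]
tool_rot: [0.015, 1.0, 0.001, -0.002]
ft_force: [0.0, 0.7, -0.5]
grip_width: 0.0393
```

Call:
drive_tool([
  [[-0.05, 0.95, 0, 0, 0, 0], [-0.05, 0.95, 0, 0, 0, 0], [-0.05, 0.95, 0, 0, 0, 0], [-0.05, 0.95, 0, 0, 0, 0], [-0.05, 0.95, 0, 0, 0, 0], [-0.05, 0.95, 0, 0, 0, 0], [-0.05, 0.95, 0, 0, 0, 0], [-0.05, 0.95, 0, 0, 0, 0]],
])

```text
time: 23.78
position: [0.5756, 0.1597, 0.3074]
tool_rot: [0.015, 1.0, -0.0, -0.002]
ft_force: [0.5, -0.1, -0.9]
grip_width: 0.0396
```

Call:
drive_tool([
  [[-0.05, 0.95, 0, 0, 0, 0], [-0.05, 0.95, 0, 0, 0, 0], [-0.05, 0.95, 0, 0, 0, 0], [-0.05, 0.95, 0, 0, 0, 0], [0, 0.5, 0, 0, 0, 0], [0, 0, 0, 0, 0, 0]],
])

```text
time: 24.52
position: [0.5712, 0.2662, 0.3082]
tool_rot: [0.015, 1.0, -0.0, -0.001]
ft_force: [0.2, 0.3, -0.5]
grip_width: 0.0394
```

Run:
```python
from h import *
o=robot.get_obs();im=camera('wrist')[:,:,::-1].copy();print(o['position'],o['tool_rot'],o['q'][5])
ring(im,o,(.5716,.2889),.003,.02,(0,0,255))
cv2.imwrite('pics/w7.png',im);snap('side','s7.png')
```

```text
[0.57121089 0.26620381 0.30819821] [ 1.48294150e-02  9.99889561e-01 -3.55179502e-04 -9.09926099e-04] -1.2819244142654893
```

View pics/w7.png

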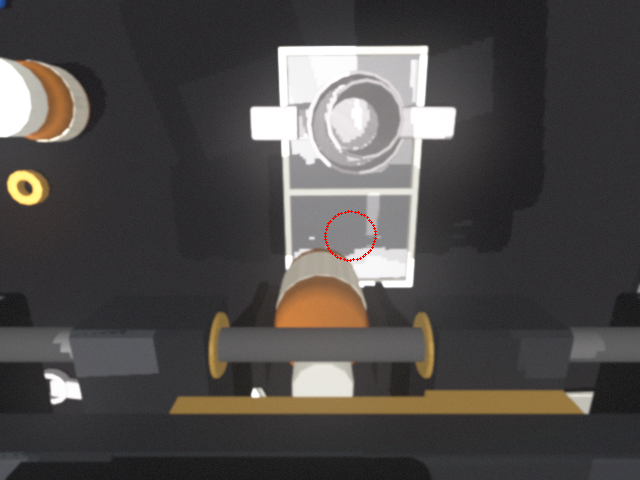

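View pics/s7.png

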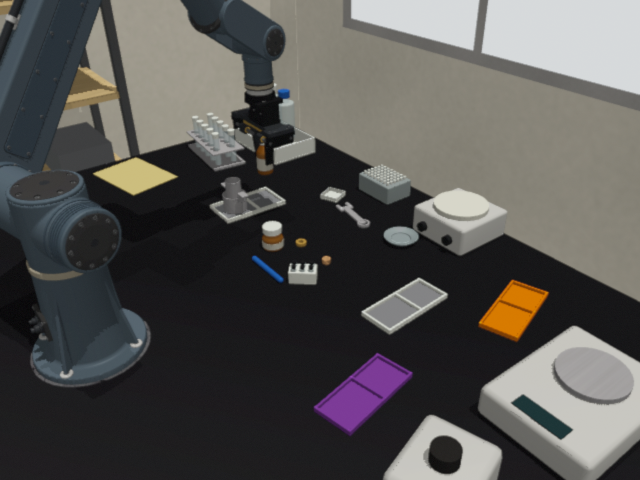

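Call:
drive_tool([
  [[0, 0.9, 0, 0, 0, 0], [0, 0, -0.8, 0, 0, 0], [0, 0, -1, 0, 0, 0], [0, 0, -0.9, 0, 0, 0], [0, 0, -0.5, 0, 0, 0], [0, 0, -0.25, 0, 0, 0], [0, 0, -0.1, 0, 0, 0], [0, 0, 0, 0, 0, 0]],
])

```text
time: 25.62
position: [0.5723, 0.2876, 0.221]
tool_rot: [0.016, 1.0, 0.0, 0.0]
ft_force: [0.6, 0.7, -1.5]
grip_width: 0.0393
```

Call:
drive_tool([
  [[0, 0, -0.05, 0, 0, 0], [0, 0, -0.04, 0, 0, 0], [0, 0, 0, 0, 0, 0]],
])

```text
time: 26.0
position: [0.5721, 0.2875, 0.2184]
tool_rot: [0.016, 1.0, 0.0, 0.0]
ft_force: [-0.1, -0.9, -0.4]
grip_width: 0.0394
```

Call:
drive_tool([
  [[0, 0, -0.05, 0, 0, 0], [0, 0, 0, 0, 0, 0], [0, 0, 0, 0, 0, 0]],
])

```text
time: 26.38
position: [0.5722, 0.2876, 0.2173]
tool_rot: [0.016, 1.0, 0.0, 0.0]
ft_force: [-0.4, -1.0, 2.9]
grip_width: 0.039
```

Call:
drive_tool([
  [[0, 0, 0, 0, 0, 0], [0, 0, 0, 0, 0, 0], [0, 0, 0, 0, 0, 0], [0, 0, 0, 0, 0, 0], [0, 0, 0, 0, 0, 0]],
], grip=0)

```text
time: 27.0
position: [0.572, 0.2875, 0.2169]
tool_rot: [0.016, 1.0, -0.0, -0.0]
ft_force: [0.1, 0.8, 0.1]
grip_width: 0.0809
```

Call:
drive_tool([
  [[0, 0, 0.5, 0, 0, 0], [0, 0, 0.9, 0, 0, 0], [0, 0, 1, 0, 0, 0], [0, 0, 1, 0, 0, 0], [0, 0, 0.8, 0, 0, 0]],
])

```text
time: 27.62
position: [0.5722, 0.2876, 0.3242]
tool_rot: [0.016, 1.0, 0.0, 0.001]
ft_force: [0.6, 0.7, 1.6]
grip_width: 0.0871
```

Run:
```python
from h import *
o=robot.get_obs();print(o['position'])
snap('wrist','w8.png')
```

```text
[0.57216095 0.28760593 0.32421335]
```

View pics/w8.png

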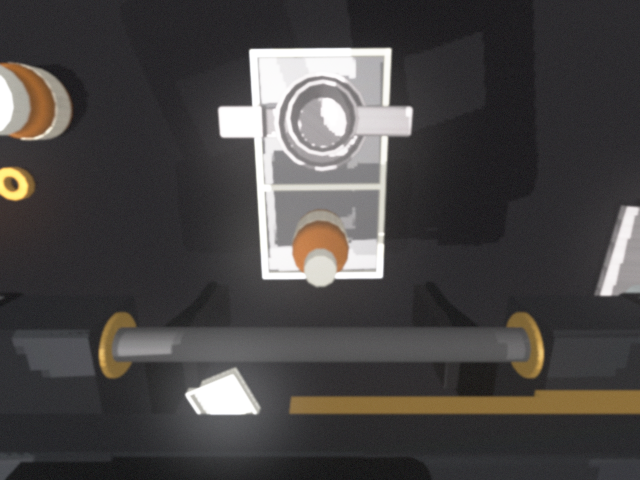

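Call:
drive_tool([
  [[-0.32, -0.9, 0, 0, 0, -0.43], [-0.32, -0.91, 0, 0, 0, -0.43], [-0.32, -0.91, 0, 0, 0, -0.43], [-0.32, -0.91, 0, 0, 0, -0.43], [-0.32, -0.91, 0, 0, 0, -0.43], [-0.32, -0.91, 0, 0, 0, -0.43], [-0.32, -0.91, 0, 0, 0, -0.43], [-0.32, -0.91, 0, 0, 0, -0.43]],
])

```text
time: 28.68
position: [0.5078, 0.1051, 0.3223]
tool_rot: [0.195, 0.981, 0.0, 0.0]
ft_force: [0.1, -1.0, 0.1]
grip_width: 0.0869
```

Call:
drive_tool([
  [[-0.32, -0.9, 0, 0, 0, -0.43], [-0.32, -0.91, 0, 0, 0, -0.43], [-0.32, -0.91, 0, 0, 0, -0.43], [-0.32, -0.91, 0, 0, 0, -0.43], [-0.32, -0.91, 0, 0, 0, -0.43], [-0.32, -0.91, 0, 0, 0, -0.43], [-0.32, -0.91, 0, 0, 0, -0.43], [-0.32, -0.91, 0, 0, 0, -0.43]],
])

```text
time: 29.68
position: [0.4438, -0.0767, 0.3224]
tool_rot: [0.368, 0.93, -0.0, 0.001]
ft_force: [-0.0, -0.0, -0.5]
grip_width: 0.0869
```

```bash
cat >> h.py <<'E'
def wbox(im,o,c,yawdeg,l,w,z,col=(0,255,0)):
    y=np.radians(yawdeg);u=np.array([np.cos(y),np.sin(y)]);v=np.array([-u[1],u[0]])
    for a in np.linspace(-.5,.5,40):
        for p in (u*a*l+v*w/2,u*a*l-v*w/2,u*l/2+v*a*w,-u*l/2+v*a*w):
            q=wproj((*(np.array(c)+p),z),o);cv2.circle(im,tuple(int(k) for k in q),1,col,-1)
def jaw(o):
    y=R.from_quat(o['tool_rot']).apply([0,1,0]);return np.degrees(np.arctan2(y[1],y[0]))
E
python3 - <<'E'
from h import *
o=robot.get_obs();im=camera('wrist')[:,:,::-1].copy();print(o['position'],jaw(o),o['q'][5])
wbox(im,o,(.4437,-.075),-43.4,.06,.036,.03)
cv2.imwrite('pics/w9.png',im)
E
```

```text
[ 0.44381601 -0.07670249  0.32236391] 46.80587122364653 -1.2370553636484074
```

View pics/w9.png

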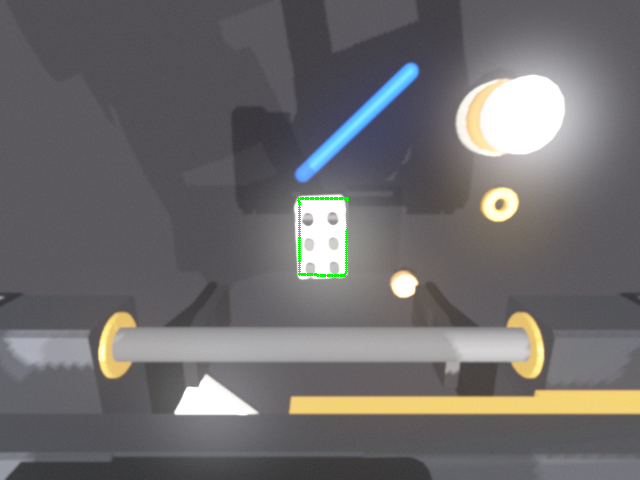

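Call:
drive_tool([
  [[0, 0.05, -0.9, 0, 0, 0], [0, 0, -1, 0, 0, 0], [0, 0, -1, 0, 0, 0], [0, 0, -1, 0, 0, 0], [0, 0, -0.8, 0, 0, 0], [0, 0, -0.4, 0, 0, 0], [0, 0, -0.14, 0, 0, 0], [0, 0, 0, 0, 0, 0]],
])

```text
time: 30.72
position: [0.4442, -0.0747, 0.1913]
tool_rot: [0.367, 0.93, -0.0, 0.0]
ft_force: [-0.2, 0.5, -1.2]
grip_width: 0.087
```

Call:
drive_tool([
  [[0, 0, 0, 0, 0, 0], [0, 0, 0, 0, 0, 0], [0, 0, 0, 0, 0, 0], [0, 0, 0, 0, 0, 0], [0, 0, 0, 0, 0, 0], [0, 0, 0, 0, 0, 0], [0, 0, 0, 0, 0, 0]],
], grip=1)

```text
time: 31.6
position: [0.444, -0.0747, 0.191]
tool_rot: [0.367, 0.93, -0.0, -0.0]
ft_force: [0.2, -0.1, 0.3]
grip_width: 0.036
```

Call:
drive_tool([
  [[0, 0, 0.7, 0, 0, 0], [0, 0, 0.9, 0, 0, 0], [0, 0, 0.8, 0, 0, 0], [0.29, -0.84, 0, 0, 0, 0.78], [0.29, -0.84, 0, 0, 0, 0.78], [0.29, -0.84, 0, 0, 0, 0.78], [0.29, -0.84, 0, 0, 0, 0.78], [0.29, -0.84, 0, 0, 0, 0.78]],
])

```text
time: 32.6
position: [0.4802, -0.1802, 0.2507]
tool_rot: [0.17, 0.985, 0.0, -0.001]
ft_force: [0.6, 1.1, -1.1]
grip_width: 0.0361
```

Call:
drive_tool([
  [[0.29, -0.84, 0, 0, 0, 0.78], [0.29, -0.84, 0, 0, 0, 0.78], [0.29, -0.84, 0, 0, 0, 0.78], [0.29, -0.84, 0, 0, 0, 0.78], [0.29, -0.86, 0, 0, 0, 0.78], [0, 0, 0, 0, 0, 0]],
])

```text
time: 33.35
position: [0.5168, -0.2865, 0.2507]
tool_rot: [-0.031, 1.0, -0.0, 0.0]
ft_force: [-0.0, -0.4, -1.6]
grip_width: 0.036
```

Run:
```python
from h import *
o=robot.get_obs();im=camera('wrist')[:,:,::-1].copy();print(o['position'],jaw(o),o['q'][5])
wbox(im,o,(.5539,-.2827),3.8,.174,.078,.01)
cv2.imwrite('pics/w10.png',im)
```

```text
[ 0.51681583 -0.28647694  0.25067648] 93.54583727546412 -2.3277567476034995
```

View pics/w10.png

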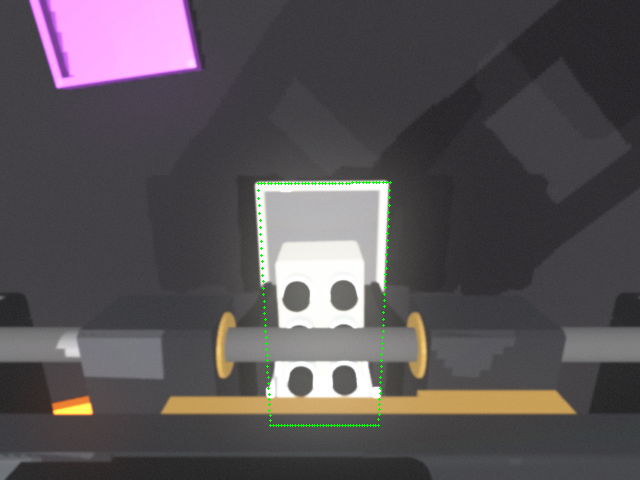

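Call:
drive_tool([
  [[-0.03, 0.04, -0.7, 0, 0, 0], [0, 0, -0.7, 0, 0, 0], [0, 0, -0.5, 0, 0, 0], [0, 0, -0.25, 0, 0, 0], [0, 0, -0.1, 0, 0, 0], [0, 0, 0, 0, 0, 0]],
])

```text
time: 34.15
position: [0.5159, -0.2843, 0.1948]
tool_rot: [-0.032, 0.999, -0.0, 0.0]
ft_force: [-0.7, -0.7, -1.9]
grip_width: 0.0356
```

Call:
drive_tool([
  [[0, 0, -0.04, 0, 0, 0], [0, 0, 0, 0, 0, 0], [0, 0, 0, 0, 0, 0]],
])

```text
time: 34.52
position: [0.5159, -0.2843, 0.194]
tool_rot: [-0.032, 0.999, -0.0, 0.0]
ft_force: [-0.6, 0.5, -1.3]
grip_width: 0.0359
```

Call:
drive_tool([
  [[0, 0, -0.04, 0, 0, 0], [0, 0, 0, 0, 0, 0], [0, 0, 0, 0, 0, 0]],
])

```text
time: 34.9
position: [0.5158, -0.2842, 0.194]
tool_rot: [-0.032, 0.999, -0.0, 0.0]
ft_force: [-2.1, 0.6, 5.6]
grip_width: 0.0362
```

Call:
drive_tool([
  [[0, 0, 0, 0, 0, 0], [0, 0, 0, 0, 0, 0], [0, 0, 0, 0, 0, 0], [0, 0, 0, 0, 0, 0], [0, 0, 0, 0, 0, 0]],
], grip=0)

```text
time: 35.52
position: [0.5158, -0.2841, 0.1927]
tool_rot: [-0.032, 0.999, 0.0, -0.0]
ft_force: [0.3, 0.8, 1.5]
grip_width: 0.0782
```

Call:
drive_tool([
  [[0, 0, 0.6, 0, 0, 0], [0, 0, 1, 0, 0, 0], [0, 0, 1, 0, 0, 0], [0, 0, 0.9, 0, 0, 0], [-0.13, 0.9, 0.5, 0, 0, 0], [-0.13, 0.95, 0, 0, 0, 0], [-0.13, 0.95, 0, 0, 0, 0], [-0.13, 0.95, 0, 0, 0, 0]],
])

```text
time: 36.52
position: [0.5021, -0.188, 0.292]
tool_rot: [-0.033, 0.999, 0.001, -0.001]
ft_force: [0.1, 0.3, 0.2]
grip_width: 0.0871
```

Call:
drive_tool([
  [[-0.13, 0.95, 0, 0, 0, 0], [-0.13, 0.95, 0, 0, 0, 0], [-0.13, 0.95, 0, 0, 0, 0], [-0.13, 0.95, 0, 0, 0, 0], [-0.13, 0.95, 0, 0, 0, 0], [-0.13, 0.95, 0, 0, 0, 0], [-0.13, 0.95, 0, 0, 0, 0], [-0.13, 0.95, 0, 0, 0, 0]],
])

```text
time: 37.52
position: [0.4764, 0.001, 0.2927]
tool_rot: [-0.032, 0.999, 0.0, 0.0]
ft_force: [-0.1, 1.0, -0.2]
grip_width: 0.087
```

Call:
drive_tool([
  [[-0.13, 0.95, 0, 0, 0, 0], [-0.13, 0.95, 0, 0, 0, 0], [-0.13, 0.95, 0, 0, 0, 0], [0, 0.27, 0, 0, 0, 0], [0, 0, 0, 0, 0, 0]],
])

```text
time: 38.15
position: [0.4671, 0.078, 0.2928]
tool_rot: [-0.033, 0.999, -0.0, 0.0]
ft_force: [-0.6, -0.4, -0.1]
grip_width: 0.0865
```

Run:
```python
from h import *
o=robot.get_obs();im=camera('wrist')[:,:,::-1].copy();print(o['position'],jaw(o),o['q'][5])
ring(im,o,(.4669,.0783),.058,.022);ring(im,o,(.4669,.0783),.0,.025,(0,0,255))
cv2.imwrite('pics/w11.png',im)
t=snap('top','t11.png');cv2.imwrite('pics/t11c.png',cv2.resize(t[180:290,370:460,::-1],None,fx=5,fy=5,interpolation=cv2.INTER_CUBIC))
```

```text
[0.46706345 0.07796458 0.29276708] 93.76810562099224 -1.707420673181497
```

View pics/w11.png

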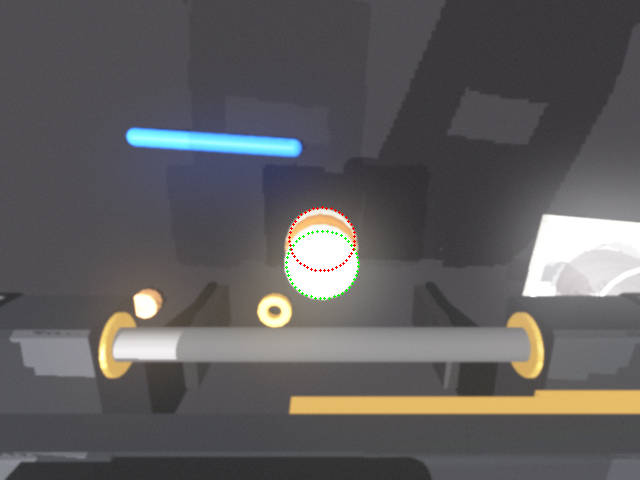

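View pics/t11c.png

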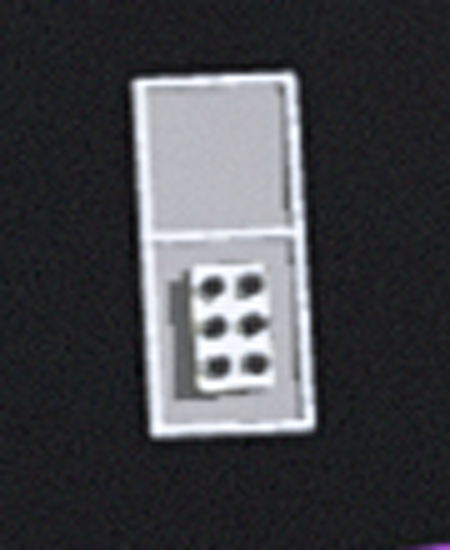

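Call:
drive_tool([
  [[0, 0, -0.9, 0, 0, 0], [0, 0, -1, 0, 0, 0], [0, 0, -1, 0, 0, 0], [0, 0, -0.7, 0, 0, 0], [0, 0, -0.4, 0, 0, 0], [0, 0, -0.05, 0, 0, 0], [0, 0, 0, 0, 0, 0]],
])

```text
time: 39.12
position: [0.4673, 0.0773, 0.1919]
tool_rot: [-0.032, 0.999, -0.0, 0.0]
ft_force: [-0.4, 0.5, -0.3]
grip_width: 0.087
```

Call:
drive_tool([
  [[0, 0, 0, 0, 0, 0], [0, 0, 0, 0, 0, 0], [0, 0, 0, 0, 0, 0], [0, 0, 0, 0, 0, 0], [0, 0, 0, 0, 0, 0], [0, 0, 0, 0, 0, 0], [0, 0, 0, 0, 0, 0]],
], grip=1)

```text
time: 40.0
position: [0.4671, 0.0776, 0.1916]
tool_rot: [-0.032, 0.999, 0.0, 0.0]
ft_force: [0.3, -0.3, 2.2]
grip_width: 0.0487
```

Call:
drive_tool([
  [[0, 0, 0.7, 0, 0, 0], [0, 0, 1, 0, 0, 0], [0, 0, 1, 0, 0, 0], [0.33, -0.9, 0.5, 0, 0, 0], [0.33, -0.9, 0, 0, 0, 0], [0.33, -0.9, 0, 0, 0, 0], [0.33, -0.9, 0, 0, 0, 0], [0.33, -0.9, 0, 0, 0, 0]],
])

```text
time: 41.0
position: [0.5083, -0.0357, 0.2712]
tool_rot: [-0.032, 0.999, 0.0, -0.0]
ft_force: [-0.6, 0.1, -1.3]
grip_width: 0.0492
```

Call:
drive_tool([
  [[0.33, -0.9, 0, 0, 0, 0], [0.33, -0.9, 0, 0, 0, 0], [0.33, -0.9, 0, 0, 0, 0], [0.33, -0.9, 0, 0, 0, 0], [0.33, -0.9, 0, 0, 0, 0], [0.33, -0.9, 0, 0, 0, 0], [0.33, -0.9, 0, 0, 0, 0], [0.33, -0.9, 0, 0, 0, 0]],
])

```text
time: 42.0
position: [0.5748, -0.2165, 0.2714]
tool_rot: [-0.032, 0.999, 0.0, -0.0]
ft_force: [0.3, 0.3, -0.8]
grip_width: 0.0489
```

Call:
drive_tool([
  [[0.33, -0.9, 0, 0, 0, 0], [0.33, -0.9, 0, 0, 0, 0], [0, 0, 0, 0, 0, 0]],
])

```text
time: 42.38
position: [0.5914, -0.2622, 0.2715]
tool_rot: [-0.031, 1.0, -0.001, 0.001]
ft_force: [0.6, 0.6, -0.9]
grip_width: 0.0492
```

Run:
```python
from h import *
o=robot.get_obs();im=camera('wrist')[:,:,::-1].copy();print(o['position'],jaw(o),o['q'][5])
wbox(im,o,(.5539,-.2827),3.8,.174,.078,.01)
cv2.imwrite('pics/w12.png',im)
```

```text
[ 0.59135821 -0.26219826  0.27152217] 93.5772416064286 -2.2229493528225346
```

View pics/w12.png

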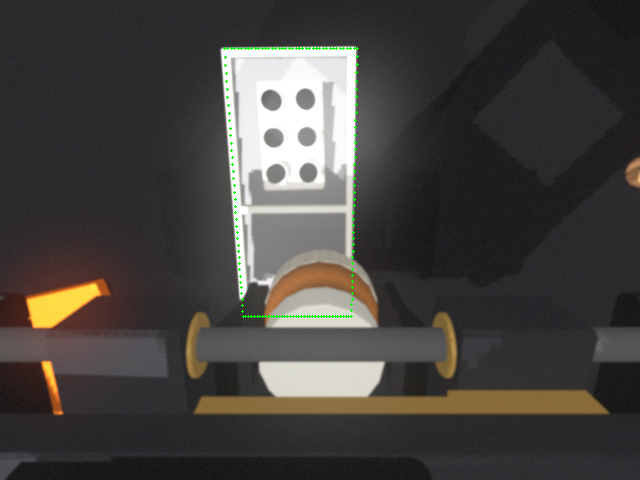

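Call:
drive_tool([
  [[0.38, -0.7, 0, 0, 0, 0], [0, 0, -0.8, 0, 0, 0], [0, 0, -0.9, 0, 0, 0], [0, 0, -0.7, 0, 0, 0], [0, 0, -0.4, 0, 0, 0], [0, 0, -0.15, 0, 0, 0], [0, 0, 0, 0, 0, 0]],
])

```text
time: 43.3
position: [0.6004, -0.2774, 0.1978]
tool_rot: [-0.032, 0.999, -0.0, 0.0]
ft_force: [0.6, 0.7, -0.7]
grip_width: 0.0492
```

Call:
drive_tool([
  [[0, 0, -0.06, 0, 0, 0], [0, 0, -0.03, 0, 0, 0], [0, 0, 0, 0, 0, 0]],
])

```text
time: 43.68
position: [0.6003, -0.2776, 0.1958]
tool_rot: [-0.032, 0.999, -0.0, 0.0]
ft_force: [0.0, 0.1, -0.9]
grip_width: 0.0488
```

Call:
drive_tool([
  [[0, -0.05, -0.04, 0, 0, 0], [0, 0, -0.03, 0, 0, 0], [0, 0, 0, 0, 0, 0]],
])

```text
time: 44.05
position: [0.6004, -0.2788, 0.1946]
tool_rot: [-0.032, 0.999, -0.0, 0.0]
ft_force: [-1.3, 0.8, 6.0]
grip_width: 0.0495
```

Contact; release, rise and back away for the final check.

Call:
drive_tool([
  [[0, 0, 0, 0, 0, 0], [0, 0, 0, 0, 0, 0], [0, 0, 0, 0, 0, 0], [0, 0, 0, 0, 0, 0], [0, 0, 0, 0, 0, 0]],
], grip=0)

```text
time: 44.68
position: [0.6003, -0.2787, 0.1936]
tool_rot: [-0.032, 0.999, 0.0, -0.0]
ft_force: [-0.0, -0.8, 0.3]
grip_width: 0.085
```

Call:
drive_tool([
  [[0, 0, 0.6, 0, 0, 0], [0, 0, 1, 0, 0, 0], [0, 0, 1, 0, 0, 0], [0, 0, 1, 0, 0, 0], [0, 0, 1, 0, 0, 0], [-0.5, 0.8, 0.5, 0, 0, 0], [-0.5, 0.9, 0, 0, 0, 0], [-0.5, 0.9, 0, 0, 0, 0]],
])

```text
time: 45.68
position: [0.5624, -0.2131, 0.3228]
tool_rot: [-0.032, 0.999, -0.001, 0.001]
ft_force: [-0.0, 1.0, 0.3]
grip_width: 0.087
```

Call:
drive_tool([
  [[-0.5, 0.9, 0, 0, 0, 0], [-0.5, 0.9, 0, 0, 0, 0], [-0.5, 0.9, 0, 0, 0, 0], [-0.5, 0.9, 0, 0, 0, 0], [-0.2, 0.9, 0, 0, 0, 0], [0, 0.9, 0, 0, 0, 0], [0, 0.9, 0, 0, 0, 0], [0, 0, 0, 0, 0, 0]],
])

```text
time: 46.68
position: [0.5079, -0.0547, 0.3218]
tool_rot: [-0.034, 0.999, -0.0, 0.0]
ft_force: [0.2, -0.1, 0.4]
grip_width: 0.087
```

Run:
```python
from h import *
t=snap('top','t13.png');s=snap('side','s13.png')
a=cv2.resize(t[185:285,145:225,::-1],None,fx=4.5,fy=4.5,interpolation=cv2.INTER_CUBIC);b=cv2.resize(t[185:285,380:460,::-1],None,fx=4.5,fy=4.5,interpolation=cv2.INTER_CUBIC)
cv2.imwrite('pics/t13c.png',np.hstack([a,b]))
cv2.imwrite('pics/s13c.png',cv2.resize(s[150:350,190:460,::-1],None,fx=2.9,fy=2.9,interpolation=cv2.INTER_CUBIC))
```

```text
(no output)
```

View pics/t13c.png

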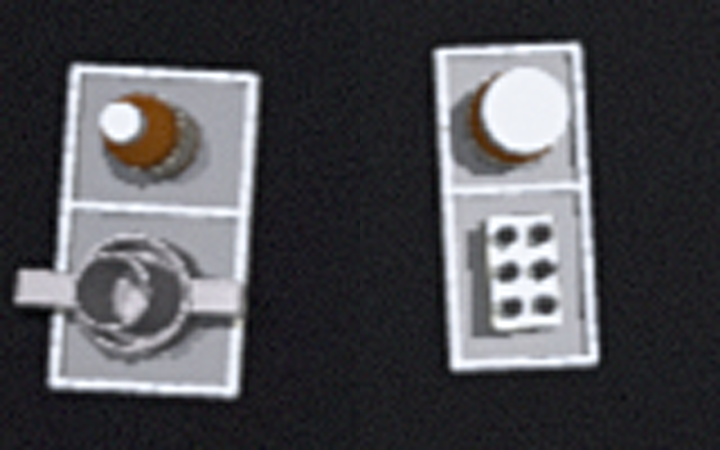

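View pics/s13c.png

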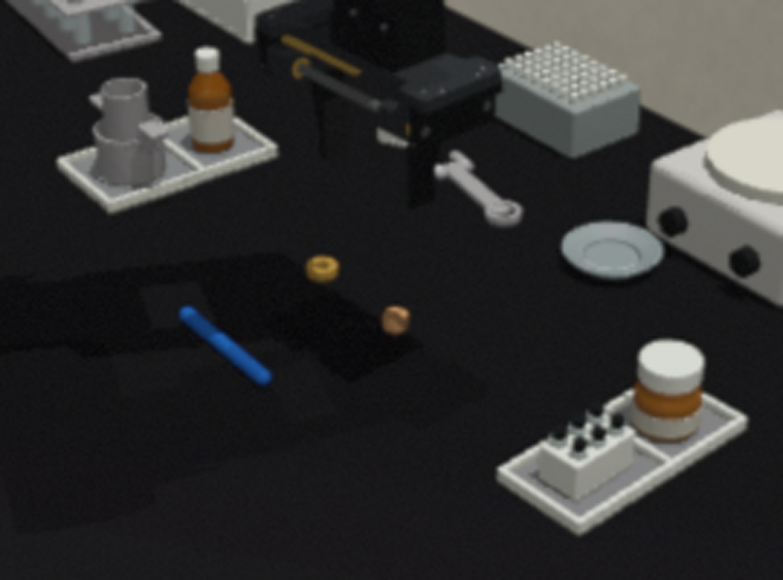

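Run:
```python
import cv2,numpy as np
r=[]
for f in ('s','t'):
    for n in (('a_side','s5','s7','s13') if f=='s' else ('a_top','t2','t11','t13')):
        im=cv2.imread(f'pics/{n}.png');c=im[245:275,311:341] if f=='s' else im[225:255,306:336]
        r.append(cv2.resize(c,(190,190),interpolation=cv2.INTER_CUBIC))
cv2.imwrite('pics/cork.png',np.vstack([np.hstack(r[:4]),np.hstack(r[4:])]))
```

```text
(no output)
```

View pics/cork.png

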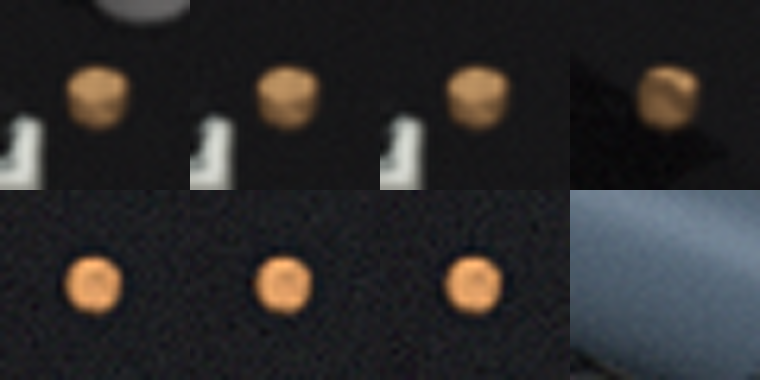

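```bash
python3 -c "
from rig import robot
print(robot.hand_in())"
```

```text
the job is handed in; nothing more can be done
None
```

Both kits are made up and handed in at about 47 s on the clock, well under the 125 s limit.

- **Wide tray:** I placed the dish in the square bay with its handle pointing towards world -y. The beaker stands inside it with its handle pointing the opposite way, and the bottle stands in the other bay.
- **Slim tray:** I then placed the rack in the longer bay and the jar in the shorter one. The orange and purple trays were left alone.

**Last checks:**
- The final top and side pictures show all five things upright inside their bays, with the handles opposite. The gripper is open and clear of everything.
- Each item was lowered until it touched (3 to 7 N upward on the wrist) before I let go. No reading after a move showed more than 7 N.
- The bottle read 39.2 mm and the jar 48.7 to 49.5 mm in the grip, against 40 and 50 mm nominal. Both held firmly, so I took these small differences as harmless.
- The small cork on the bench looked different in the last side picture. Comparing crops, its outline and place had not changed, so I put it down to the arm's shadow. The arm hid it in the last top picture, so I could not confirm it from above.

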